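# Fit the grinding jar and engage the drive of a jar mill

## Task

Get the bench mill ready to grind. First turn the steel grinding jar so that the pad on its side faces the same way as the flat of the mill's drive spindle, set it down over the spindle until it stands flush on the flange, and let go, keeping the jar upright all the while. Only then lift the drive lever out of its wide parking notch, carry it past the middle notch to the far end of the gate (the end nearest the spindle), let it down fully into the end notch and release it; leave the white bottle, the rubber bulb and the calculator where they are.

Things in the scene. Friction and masses are not known exactly. Their poses are not given: they have to be found in the camera images.
- mill: Bench jar mill, fixed: white casing 260 (x) x 400 (y) x 60 mm high; origin under its middle, front to -x, +z up. Left (+y) half: round dark flange 84 mm across with the spindle. Right half: grey panel sloping down to the front with the lever's gate, and behind it a white housing 135 mm high. A steel guard bar on two legs spans the panel.
- guard_bar (a point): Middle of the 20 mm thick steel guard bar over the lever; axes as the mill's. The bar runs 106 mm to either side along y, 249 mm above the bench; its legs slope from its ends down and 75 mm back to the casing. It leaves no room for a gripper upright over the lever: come from the front, the tool tilted 20 to 30 degrees like the lever.
- spindle_seat (a point): Centre of the flange's top face, 68 mm above the bench, where the middle of the jar's underside must come to rest; axes as the mill's. From it the D-shaped spindle stands 32 mm up: 30 mm across, its flat facing the mill's rear (+x), 9 mm from the axis; the top 6 mm taper in by 3 mm.
- jar: Steel grinding jar, 0.4 to 0.65 kg: body 70 mm across, 55 mm high; above it a round dark cap 44 mm across, 55 to 100 mm high (grip it there). Origin at the centre of its underside, z up. On +x a flat pad 36 mm wide, 4 to 50 mm high, stands 8 mm out of the wall. D-bore in the underside 34 mm across, 36 mm deep, its flat on the pad's side, 11 mm from the axis: it fits within about 8 degrees.
- lever_grip (a point): Middle of the lever's round aluminium handle, 28 mm across, 58 mm long; the 34 mm head's top is 38 mm beyond this point. z points up along the lever, which leans 27 degrees from vertical to the mill's front (-x); y is the mill's y, along the gate. The panel is 68 mm below this point along the lever; the cross bar under it (10 mm thick) lies between teeth 18 mm high.
- lever_travel (a joint): Position of the lever along the gate, m: 0 at the right end, growing to the mill's +y, at most 0.124. When down, its cross bar is held in the wide parking notch (0 to 0.033), the middle notch (0.070 to 0.080) or the end notch (0.115 to 0.124). About 1 N of friction.
- lever_lift (a joint): Height to which the lever is pulled up along its own leaning axis, m: 0 fully down, up to 0.034. From 0.017 the cross bar is clear of the teeth. A spring and its weight (4 to 6 N) bring it down again when it is let go.
- end_grip (a point): Fixed point, axes as lever_grip: where the middle of the handle is when the lever is down in the middle of the end notch (travel 0.120).
- bottle: White plastic bottle standing on the bench, 68 mm across, 130 mm high, origin at the centre of its underside. Leave it alone.
- bulb: Red rubber bulb with a thin upright nozzle, 68 mm across, 130 mm high, origin at the centre of its underside. Leave it alone.
- calculator: Black pocket calculator lying on the bench, 150 x 100 x 16 mm, origin at the centre of its underside. Leave it alone.
There are look-alikes about, which are no part of the job. Leave any orange look-alike of the jar alone.

How it is judged:
By the outcome, as a careful person would: the job done as asked, in the order asked, and still so for the second after the job is handed in, with the robot touching nothing.
It also fails if it takes over 67 s, if anything falls off the work surface, if the arm or the gripper's body presses on something with over 40 N, if the wrist force passes 120 N, or if a joint passes its speed limit or range.

## Robot

A 6-joint arm with a two-finger parallel gripper is mounted at the origin on the work surface. World frame = base frame: x ahead of the robot, y to its left, z up, the work surface at z = 0. Lengths are in m, angles in rad, forces in N, time in s.
With the tool pointing down it reaches from about 0.35 to 0.875 m from the base axis. Payload 4.2 kg.
Tool frame: the origin (TCP) lies midway between the tips of the shut fingers; the grasp point (between the pads) lies 19 mm behind it; z points along the fingers, x is the direction in which the jaws open and shut, and the axes are right-handed (so a half turn about z gives the same grasp; the last joint's range is limited). The gripper opens to 87 mm and grips with 3 to 60 N. Pads are 19 mm wide; open, the fingers measure 117 mm over their backs; the gripper's body (75 mm by 190 mm) begins 51 mm behind the grasp point.
Start: joints at [1.427, 0.385, 0.008, 0, -1.194, -0.259], TCP at [0.245, 0.575, 0.223] pointing down, gripper open.
Joint ranges: [-3.14, 3.14], [-1.21, 2.06], [-1.07, 1.41], [-3.16, 2.05], [-2.99, -0.16], [-3.1, 3.1]. Speed limits (rad/s): [2.79, 2.79, 3.14, 3.14, 3.14, 3.14].

## Interface

Orientations are given as a rotation vector (axis times angle).
In Python, from bench import ctrl gives the robot as it stands.
- The arm moves only by the tool jog_arm, never from a script. Its argument "moves" is a list that holds one entry, the list of rows, each a list of 5 numbers: the finger opening in cm, from 0 to 8.7, then the shift along the tool's x, y, z in cm, then the turn about the tool's z in rad. In form: [[[claw, tx, ty, tz, yaw], ...]]. A call has exactly 10 rows; each row shifts and turns the commanded pose from where the row before left it, along the tool's axes as they then stand; what a row does not reach is not made up. A row lasts 1/8 s, in which the tool goes at most 62.5 mm and 10.7 degrees, less where a joint would pass 70% of its speed; a pose out of reach is approached as far as the arm can. A call with a gripper value outside its range is refused whole. The fingers move at their own pace and stop on an object; "squeeze" is the grip in N (left out, the last holds). Time passes only in rows, so rows that do not move let the fingers close, or fill a call up. It gives the time, the measured TCP pose, the force and the opening at its end, in the units of the state.
- ctrl.observe(): the state, without advancing time (a new reading comes with each control period).
- ctrl.get_image(name): name is "scene" or "top" or "wrist"; returns (picture, depth): 420x560x3 uint8, blue, green, red; 420x560 float32, m along the optical axis (not along the pixel's ray), 0 where there is no reading.
- ctrl.camera_model(name): a dict with "fx", "fy", "cx", "cy" (pixels), "eye" and "rotation" of the camera in the world; the wrist camera has in their place "mount" (4x4, takes a point from camera to tool coordinates, whose origin is the TCP and whose axes are the tool frame's). Camera axes: x right, y down, z forward; pixel columns grow to the right and rows downward; lengths in m; the calibration is good to about 2 mm. A picture is of the moment at which its call begins: read the wrist's pose just before it. camera_model takes no time and is no camera call.
- ctrl.finish_job(): hands the job in, once; it reports no verdict.
Trained networks look in the newest picture that a camera, given by its name, has taken for a name from the list of things; names that differ only in an ending like _2 or _b are one class to them, and where a whole thing is asked for, a point or a joint stands for the part that bears it (a point fixed in the world has none). Each returns a list of dicts, best first, with "conf" (0 to 1); they miss things now and then, are a little off and sometimes report something else, mostly with a low value. They report only what shows in the picture. A call takes as long as a camera call. They do not tell look-alikes from the thing itself.
- ctrl.recognise(name, camera): "centre" ([x, y, z] in m, in world coordinates, good to about 4 mm: the middle of the surface that is visible of it).
- ctrl.trace(name, camera): "region" (420x560 bool, what is visible of it).
The state is a dict: "t": time; "joints": joint angles; "joint_vel": joint speeds; "joint_torque": joint torques, N m; "ee_pos": TCP position; "ee_rot": TCP orientation; "contact_force": force on the tool from outside, world axes, zero at the start; "torque": the same for the moment, N m; "gripper_width": finger opening in m.
Only numpy, scipy, OpenCV 4.12 (cv2) and the standard library are available. Lean on these libraries where they do the work, as an engineer would, in place of code of your own. Each camera call takes 0.05 s, during which the arm holds its last target. There are 200 camera calls.

## Working session

There is one attempt and no reset: what is moved stays moved. The work goes in short steps, Python scripts to look and compute and a tool call to move; the robot and the scene stay as the last step left them, time stands still between calls to the robot, and variables do not carry over. Pictures are saved under pics/ and viewed, about 8 in all and at most 12, crops included, and the job is handed in when it is done.

Besides the shell and the picture viewer there is one more tool, called after "Call:" by a JSON object that holds its "name" and its "arguments", one argument or row to a line. jog_arm: Moves the arm, as the interface text tells. Its arguments: {"type":"object","properties":{"moves":{"type":"array","items":{"type":"array","items":{"type":"array","items":{"type":"number"}}}},"squeeze":{"type":"number"}},"required":["moves"]}

```bash
mkdir -p pics; ls; cat > h.py <<'E'
import numpy as np, cv2
from bench import ctrl
from scipy.spatial.transform import Rotation as R
def cam(n,s=None):
    m=ctrl.camera_model(n)
    if n!='wrist': return m,np.array(m['eye']),np.array(m['rotation'])
    s=s or ctrl.observe(); M=np.array(m['mount']); Rt=R.from_rotvec(s['ee_rot']).as_matrix()
    return m,np.array(s['ee_pos'])+Rt@M[:3,3],Rt@M[:3,:3]
def cloud(n,d,s=None):
    m,e,r=cam(n,s); v,u=np.mgrid[:420,:560]
    p=np.stack([(u-m['cx'])/m['fx']*d,(v-m['cy'])/m['fy']*d,d],-1)
    return p@r.T+e
def proj(n,P,s=None):
    m,e,r=cam(n,s); q=(np.atleast_2d(P)-e)@r
    return np.c_[m['fx']*q[:,0]/q[:,2]+m['cx'],m['fy']*q[:,1]/q[:,2]+m['cy']]
E
python3 - <<'E'
from h import *
np.set_printoptions(precision=4,suppress=True)
ims=[]
for n in ['scene','top','wrist']:
    im,d=ctrl.get_image(n); ims.append(im); np.save(f'pics/d_{n}.npy',d); cv2.imwrite(f'pics/raw_{n}.png',im)
    m=ctrl.camera_model(n); print(n,m)
    for o in ['mill','jar','lever_grip','guard_bar','spindle_seat','bottle','bulb','calculator']:
        try:
            for r in ctrl.recognise(o,n)[:3]: print(n,o,round(r['conf'],2),np.array(r['centre']),proj(n,r['centre']).round())
        except Exception as e: print(o,e)
cv2.imwrite('pics/a.png',cv2.resize(np.hstack(ims[:2]),(800,300)))
print(ctrl.observe())
E
```

```text
pics
scene {'fx': 394.78981781328883, 'fy': 394.78981781328883, 'cx': 286.91064167410116, 'cy': 206.99819007320562, 'eye': array([1.1637, 0.1416, 1.2174]), 'rotation': array([-1.6517, -2.1843,  0.6404])}
mill too many indices for array: array is 1-dimensional, but 2 were indexed
jar too many indices for array: array is 1-dimensional, but 2 were indexed
lever_grip too many indices for array: array is 1-dimensional, but 2 were indexed
guard_bar too many indices for array: array is 1-dimensional, but 2 were indexed
spindle_seat too many indices for array: array is 1-dimensional, but 2 were indexed
bottle too many indices for array: array is 1-dimensional, but 2 were indexed
bulb too many indices for array: array is 1-dimensional, but 2 were indexed
calculator too many indices for array: array is 1-dimensional, but 2 were indexed
top {'fx': 521.8989973644865, 'fy': 521.8989973644865, 'cx': 272.5588670152079, 'cy': 211.64427751703275, 'eye': array([ 0.2186, -0.0357,  1.7678]), 'rotation': array([-2.1089,  2.1541, -0.1718])}
mill too many indices for array: array is 1-dimensional, but 2 we
[... 691 characters left out ...]
y([[ 1.    , -0.0011, -0.0013, -0.0006],
       [ 0.0014,  0.965 ,  0.2621, -0.0722],
       [ 0.0009, -0.2621,  0.965 , -0.1628],
       [ 0.    ,  0.    ,  0.    ,  1.    ]])}
wrist jar 0.57 [0.302  0.3246 0.0546] [[518.  25.]]
{'t': 1.35, 'joints': array([ 1.4266,  0.3847,  0.0079, -0.    , -1.194 , -0.2586]), 'joint_vel': array([-0.0001,  0.0002, -0.0011, -0.0002,  0.0012, -0.0009]), 'joint_torque': array([ -0.0022, -39.0471,  18.7615,   4.2245,   0.0153,  -0.    ]), 'ee_pos': array([0.245 , 0.575 , 0.2226]), 'ee_rot': array([-1.7321,  2.6209,  0.0001]), 'contact_force': array([ 0.0203, -0.6368,  1.2878]), 'torque': array([-0.043 ,  0.0314, -0.0087]), 'gripper_width': 0.0870783545846118}
```

```bash
sed -i "s/np.array(m\['rotation'\])$/R.from_rotvec(m['rotation']).as_matrix()/" h.py
python3 - <<'E'
from h import *
np.set_printoptions(precision=4,suppress=True)
for n in ['scene','top']:
    for o in ['mill','jar','lever_grip','bottle','bulb','calculator']:
        for r in ctrl.recognise(o,n)[:3]: print(n,o,round(r['conf'],2),np.array(r['centre']),proj(n,r['centre']).round())
print(ctrl.observe()['t'])
E
```

```text
scene mill 0.83 [ 0.6825 -0.0674  0.0661] [[269. 262.]]
scene jar 0.97 [0.4466 0.4316 0.057 ] [[434. 238.]]
scene jar 0.64 [0.4647 0.2986 0.0549] [[393. 233.]]
scene jar 0.61 [0.3391 0.2952 0.0564] [[397. 202.]]
scene lever_grip 0.58 [ 0.6191 -0.213   0.1572] [[229. 221.]]
scene bottle 0.97 [0.6798 0.3464 0.1057] [[403. 291.]]
scene bottle 0.23 [ 0.684  -0.0672  0.0696] [[268. 262.]]
scene bulb 0.89 [ 0.6558 -0.4526  0.0634] [[162. 227.]]
scene calculator 0.76 [ 0.3841 -0.5178  0.0137] [[181. 170.]]
top mill 0.76 [ 0.6387 -0.0648  0.0601] [[283. 173.]]
top jar 0.73 [0.44   0.291  0.0554] [[176. 234.]]
top jar 0.64 [0.5576 0.2324 0.0507] [[195. 199.]]
top jar 0.6 [0.31   0.2946 0.0562] [[175. 273.]]
top lever_grip 0.42 [ 0.6016 -0.2162  0.1913] [[332. 173.]]
top bottle 0.78 [0.6541 0.3463 0.1253] [[156. 166.]]
top bottle 0.26 [ 0.6017 -0.2162  0.1898] [[332. 173.]]
top bulb 0.62 [ 0.6458 -0.4548  0.0689] [[399. 167.]]
top calculator 0.87 [ 0.3738 -0.5239  0.0169] [[421. 250.]]
1.95
```

View pics/a.png

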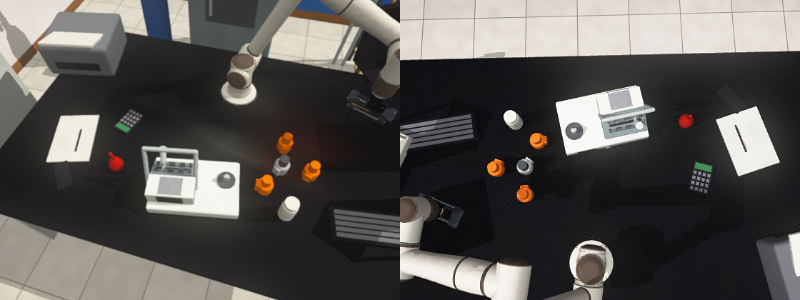

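```bash
python3 - <<'E'
from h import *
np.set_printoptions(precision=4,suppress=True)
t=cv2.imread('pics/raw_top.png'); s=cv2.imread('pics/raw_scene.png')
a=cv2.resize(t[110:290,120:370],(800,576),interpolation=cv2.INTER_CUBIC); cv2.imwrite('pics/b.png',a)
b=cv2.resize(s[170:320,190:470],(800,429),interpolation=cv2.INTER_CUBIC); cv2.imwrite('pics/c.png',b)
d=np.load('pics/d_top.npy'); P=cloud('top',d)
# jar cap: grey non-orange
p=P[...,:2]; m=(np.hypot(p[...,0]-.445,p[...,1]-.293)<.06)&(P[...,2]>.03)
Q=P[m]; print(len(Q)); 
cap=Q[Q[:,2]>.09]; print('cap',len(cap),cap.mean(0),cap.min(0),cap.max(0))
b=Q[(Q[:,2]<.065)]; print('body',len(b),b.mean(0),b.min(0),b.max(0))
# mill casing top
m=(abs(P[...,2]-.06)<.005)&(t.min(-1)>150)&(p[...,0]>.45)&(abs(p[...,1]+.06)<.3)
c=P[m]; r=cv2.minAreaRect(c[:,:2].astype(np.float32)); print(r,len(c))
# flange / spindle
m=(P[...,2]>.085)&(P[...,2]<.11)&(p[...,0]>.5)&(p[...,1]<.12)&(p[...,1]>-.06); c=P[m]; print('spin',len(c),c.mean(0),c.min(0),c.max(0))
m=(P[...,2]>.23)&(p[...,0]>.5)&(abs(p[...,1]+.15)<.25); c=P[m]; print('bar',len(c),cv2.minAreaRect(c[:,:2].astype(np.float32)),np.median(c[:,2]))
print(R.from_rotvec(ctrl.observe()['ee_rot']).as_matrix())
E
```

```text
402
cap 153 [0.4446 0.3014 0.1   ] [0.4238 0.2798 0.0917] [0.4669 0.3234 0.1102]
body 223 [0.4442 0.2905 0.0519] [0.4109 0.2636 0.03  ] [0.4893 0.3372 0.0649]
((0.6592376828193665, -0.06296002864837646), (0.25949251651763916, 0.39510786533355713), 11.457826614379883) 3268
spin 70 [0.6191 0.0471 0.0992] [ 0.5888 -0.0534  0.0874] [0.7377 0.0798 0.1095]
bar 519 ((0.629808783531189, -0.17223232984542847), (0.030397390946745872, 0.2311391830444336), 11.468452453613281) 0.2575971783920372
[[-0.392 -0.92  -0.   ]
 [-0.92   0.392 -0.   ]
 [ 0.     0.    -1.   ]]
```

View pics/b.png

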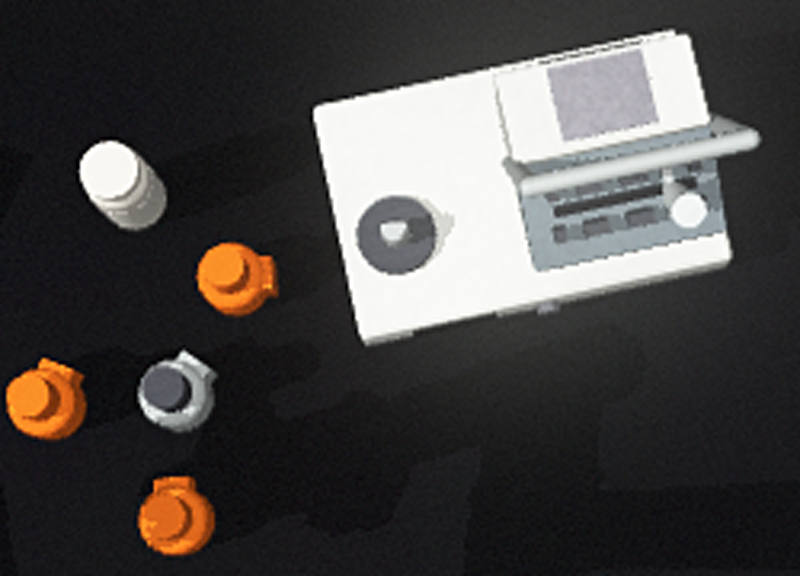

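```bash
cat >> h.py <<'E'
def plan(tgt,yaw=None,claw=8.7,n=10,s=None):
    """rows to world tgt; yaw = world angle (deg) of tool x; n rows"""
    s=s or ctrl.observe(); p=np.array(s['ee_pos']); M=R.from_rotvec(s['ee_rot']).as_matrix()
    a=np.degrees(np.arctan2(M[1,0],M[0,0])); 
    dy=0 if yaw is None else -np.radians((yaw-a+180)%360-180)
    rows=[];q=p.copy();A=M.copy();acc=0
    for i in range(n):
        st=np.round(A.T@(p+(np.array(tgt)-p)*(i+1)/n-q)*100,2); w=round(dy*(i+1)/n-acc,3); acc+=w
        q=q+A@st/100; A=A@R.from_rotvec([0,0,w]).as_matrix(); rows.append([claw,*st.tolist(),w])
    print('at',p.round(4),'yaw',round(a,2),'step mm',np.linalg.norm(np.array(tgt)-p)/n*1000,'turn',dy,'end',q.round(4)); 
    for i in range(0,n,10): print(str(rows[i:i+10]).replace(' ',''))
E
python3 - <<'E'
from h import *
d=np.load('pics/d_scene.npy');P=cloud('scene',d);s=ctrl.observe();M=R.from_rotvec(s['ee_rot']).as_matrix()
q=(P-s['ee_pos'])@M
for lo,hi in [(-.02,0),(-.06,-.02),(-.08,-.06),(-.1,-.08),(-.13,-.1)]:
    m=(q[...,2]>lo)&(q[...,2]<hi)&(abs(q[...,0])<.2)&(abs(q[...,1])<.2)&(d>0); c=q[m]; print(lo,len(c),c[:,:2].min(0),c[:,:2].max(0)) if len(c) else 0
plan([.58,-.05,.34],141,n=20)
E
```

```text
-0.02 35 [-0.05065154 -0.0158138 ] [0.05317434 0.0136859 ]
-0.06 78 [-0.0558851  -0.01578861] [0.05789407 0.00934636]
-0.08 51 [-0.08482586 -0.0395764 ] [0.08741648 0.00452313]
-0.1 406 [-0.09059107 -0.0426823 ] [0.09399291 0.03027655]
-0.13 916 [-0.09451889 -0.0417465 ] [0.09555835 0.03647913]
at [0.245  0.575  0.2225] yaw -113.08 step mm 35.938709560514496 turn 1.8486964469034504 end [ 0.58 -0.05  0.34]
[[8.7,2.22,-2.77,-0.59,np.float64(0.092)],[8.7,1.95,-2.95,-0.58,np.float64(0.093)],[8.7,1.67,-3.13,-0.59,np.float64(0.092)],[8.7,1.38,-3.27,-0.59,np.float64(0.093)],[8.7,1.07,-3.38,-0.59,np.float64(0.092)],[8.7,0.75,-3.46,-0.58,np.float64(0.093)],[8.7,0.43,-3.52,-0.59,np.float64(0.092)],[8.7,0.1,-3.55,-0.59,np.float64(0.092)],[8.7,-0.22,-3.54,-0.59,np.float64(0.093)],[8.7,-0.55,-3.5,-0.58,np.float64(0.092)]]
[[8.7,-0.87,-3.44,-0.59,np.float64(0.093)],[8.7,-1.19,-3.34,-0.59,np.float64(0.092)],[8.7,-1.49,-3.22,-0.59,np.float64(0.093)],[8.7,-1.78,-3.06,-0.58,np.float64(0.092)],[8.7,-2.05,-2.89,-0.59,np.float64(0.093)],[8.7,-2.32,-2.69,-0.59,np.float64(0.092)],[8.7,-2.55,-2.46,-0.58,np.float64(0.092)],[8.7,-2.76,-2.22,-0.59,np.float64(0.093)],[8.7,-2.96,-1.95,-0.59,np.float64(0.092)],[8.7,-3.13,-1.67,-0.59,np.float64(0.093)]]
```

The candidates for the jar, as pixels in the crop of the top view, are the steel one at (175,390) and three orange look-alikes at (45,400), (235,280) and (175,515). I choose the steel one with the dark cap. The close crop confirms it, with its pad pointing up and to the right.

Call:
{"name": "jog_arm", "arguments": {
  "moves": [
    [[8.7,2.2,-2.8,-0.6,0.092],[8.7,1.9,-3.0,-0.6,0.092],[8.7,1.7,-3.1,-0.6,0.092],[8.7,1.4,-3.3,-0.6,0.092],[8.7,1.1,-3.4,-0.6,0.092],[8.7,0.8,-3.5,-0.6,0.092],[8.7,0.4,-3.5,-0.6,0.092],[8.7,0.1,-3.5,-0.6,0.092],[8.7,-0.2,-3.5,-0.6,0.092],[8.7,-0.5,-3.5,-0.6,0.092]]
  ]
}}

```text
t: 3.2
ee_pos: [0.4131, 0.2615, 0.283]
ee_rot: [-0.384, 3.118, 0.001]
contact_force: [0.6, -0.1, -0.9]
gripper_width: 0.0867
```

Call:
{"name": "jog_arm", "arguments": {
  "moves": [
    [[8.7,-0.9,-3.4,-0.6,0.092],[8.7,-1.2,-3.3,-0.6,0.092],[8.7,-1.5,-3.2,-0.6,0.092],[8.7,-1.8,-3.1,-0.6,0.092],[8.7,-2.0,-2.9,-0.6,0.092],[8.7,-2.3,-2.7,-0.6,0.092],[8.7,-2.5,-2.5,-0.6,0.092],[8.7,-2.7,-2.2,-0.6,0.092],[8.7,-3.0,-2.0,-0.6,0.092],[8.7,-3.2,-1.6,-0.6,0.092]]
  ]
}}

```text
t: 4.45
ee_pos: [0.5824, -0.0497, 0.3429]
ee_rot: [1.04, 2.964, 0.0]
contact_force: [0.2, -0.1, 0.1]
gripper_width: 0.0871
```

```bash
cat > look.py <<'E'
from h import *
import sys
s=ctrl.observe(); im,d=ctrl.get_image('wrist'); n=sys.argv[1]
cv2.imwrite(f'pics/{n}.png',im); np.save(f'pics/{n}.npy',d); import pickle; pickle.dump(s,open(f'pics/{n}.pkl','wb'))
print(s['t'],s['ee_pos'],s['joints'],s['joint_vel'])
E
python3 look.py m1; python3 - <<'E'
from h import *; import pickle
np.set_printoptions(precision=4,suppress=True)
s=pickle.load(open('pics/m1.pkl','rb')); d=np.load('pics/m1.npy'); im=cv2.imread('pics/m1.png'); P=cloud('wrist',d,s)
print(R.from_rotvec(s['ee_rot']).as_matrix())
x,y,z=P[...,0],P[...,1],P[...,2]
m=(abs(z-.06)<.004)&(im.min(-1)>120)&(d>0); print('case',cv2.minAreaRect(P[m][:,:2].astype(np.float32)),np.median(z[m]))
m=(abs(z-.068)<.006)&(np.hypot(x-.61,y-.045)<.06)&(im.max(-1)<110)&(d>0); print('flange',m.sum(),np.median(z[m]),cv2.minEnclosingCircle(P[m][:,:2].astype(np.float32)))
m=(z>.085)&(z<.106)&(np.hypot(x-.61,y-.045)<.04)&(d>0); c=P[m]; print('spin',m.sum(),c.mean(0),c.min(0),c.max(0),cv2.minAreaRect(c[:,:2].astype(np.float32)))
m=(z>.236)&(z<.3)&(d>0)&(x>.5); c=P[m]; print('bar',m.sum(),cv2.minAreaRect(c[:,:2].astype(np.float32)),z[m].max())
for o in ['lever_grip','spindle_seat','mill']:
    for r in ctrl.recognise(o,'wrist')[:2]: print(o,r['conf'],np.array(r['centre']),proj('wrist',r['centre'],s))
E
```

```text
4.45 [ 0.58236317 -0.04967886  0.34292788] [ 1.91837443e-01  2.58136351e-01  1.21641544e-01  8.58055014e-06
 -1.43389716e+00 -8.66900741e-01] [-4.91622699e-01  2.82273781e-01  4.86041213e-01  2.08695871e-04
 -2.05108959e-01 -2.38040062e-01]
[[-0.7807  0.6249  0.0004]
 [ 0.6249  0.7807  0.0001]
 [-0.0003  0.0003 -1.    ]]
case ((0.6599568128585815, -0.06336532533168793), (0.25796353816986084, 0.3957015872001648), 10.987567901611328) 0.06049142387841716
flange 2042 0.06859193168447272 ((0.6041879653930664, 0.06643655151128769), 0.041391823440790176)
spin 394 [0.6012 0.0643 0.0978] [0.5891 0.0528 0.085 ] [0.6148 0.0824 0.1026] ((0.6011516451835632, 0.06683672219514847), (0.023849276825785637, 0.029517672955989838), 9.508288383483887)
bar 8785 ((0.6276354789733887, -0.16782158613204956), (0.026201820001006126, 0.22296679019927979), 11.302490234375) 0.26218469705444536
lever_grip 0.81 [ 0.5996 -0.2148  0.1876] [[145.1993  61.6509]]
spindle_seat 0.97 [ 0.63   -0.1235  0.1039] [[209.0026 156.1556]]
mill 0.65 [ 0.6252 -0.13    0.1049] [[208.1703 149.2593]]
```

View pics/m1.png

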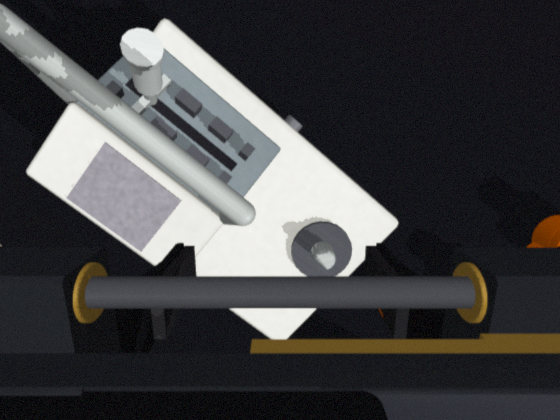

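The view shows the spindle at (320,250), its flat towards the housing, the lever head at (142,47), and the bar from (0,30) to (245,212). The seat comes out at (0.604, 0.067) and the mill yaw at about 11.3°, and the top view agrees. Next is a close look at the jar.

```bash
python3 - <<'E'
from h import *; import pickle
np.set_printoptions(precision=4,suppress=True)
s=pickle.load(open('pics/m1.pkl','rb')); d=np.load('pics/m1.npy'); P=cloud('wrist',d,s)
x,y,z=P[...,0],P[...,1],P[...,2]
v,u=np.mgrid[:420,:560]
m=(z>.15)&(d>0)&(u>110)&(u<175)&(v<100); 
a=np.radians(11.3); X=np.array([np.cos(a),np.sin(a),0]);Y=np.array([-np.sin(a),np.cos(a),0]);O=np.array([.6596,-.0632,0])
Q=np.c_[(P-O).reshape(-1,3)@X,(P-O).reshape(-1,3)@Y,z.ravel()][m.ravel()]
for lo in np.arange(.15,.25,.01):
    q=Q[(Q[:,2]>=lo)&(Q[:,2]<lo+.01)]
    if len(q): print(round(lo,2),len(q),q.mean(0),q.min(0),q.max(0))
plan([.482,.348,.28],141,n=10)
E
```

```text
0.15 144 [-0.0696 -0.1347  0.1551] [-0.0894 -0.1489  0.1501] [-0.0595 -0.1289  0.1599]
0.16 161 [-0.0737 -0.1352  0.1649] [-0.0919 -0.1488  0.16  ] [-0.0644 -0.1291  0.17  ]
0.17 177 [-0.0785 -0.1352  0.1749] [-0.0944 -0.1494  0.17  ] [-0.0696 -0.1289  0.18  ]
0.18 287 [-0.0969 -0.1397  0.1867] [-0.1121 -0.1575  0.18  ] [-0.075  -0.1265  0.19  ]
0.19 1100 [-0.0961 -0.142   0.1951] [-0.1088 -0.1599  0.19  ] [-0.0793 -0.1259  0.2   ]
0.2 172 [-0.0855 -0.1421  0.2012] [-0.0906 -0.1559  0.2   ] [-0.0812 -0.1287  0.2035]
0.24 7 [-0.0641 -0.1173  0.2484] [-0.0644 -0.1217  0.2475] [-0.0639 -0.1135  0.2495]
at [ 0.5819 -0.0489  0.3422] yaw 141.46 step mm 41.39565187468316 turn 0.008063039342911246 end [0.4821 0.348  0.28  ]
[[8.7,3.25,2.48,0.62,np.float64(0.001)],[8.7,3.26,2.48,0.63,np.float64(0.001)],[8.7,3.26,2.48,0.62,np.float64(0.0)],[8.7,3.26,2.47,0.62,np.float64(0.001)],[8.7,3.26,2.48,0.63,np.float64(0.001)],[8.7,3.26,2.47,0.62,np.float64(0.001)],[8.7,3.27,2.46,0.62,np.float64(0.001)],[8.7,3.27,2.46,0.63,np.float64(0.0)],[8.7,3.26,2.47,0.62,np.float64(0.001)],[8.7,3.27,2.46,0.62,np.float64(0.001)]]
```

Call:
{"name": "jog_arm", "arguments": {
  "moves": [
    [[8.7,3.26,2.47,0.62,0.001],[8.7,3.26,2.47,0.62,0.001],[8.7,3.26,2.47,0.62,0.001],[8.7,3.26,2.47,0.62,0.001],[8.7,3.26,2.47,0.62,0.001],[8.7,3.26,2.47,0.62,0.001],[8.7,3.26,2.47,0.62,0.001],[8.7,3.26,2.47,0.62,0.001],[8.7,3.26,2.47,0.62,0],[8.7,3.26,2.47,0.62,0]]
  ]
}}

```text
t: 5.9
ee_pos: [0.4807, 0.3499, 0.2806]
ee_rot: [-1.044, -2.963, -0.0]
contact_force: [0.4, 0.5, 0.1]
gripper_width: 0.0869
```

```bash
python3 look.py j1; python3 - <<'E'
from h import *; import pickle
np.set_printoptions(precision=4,suppress=True)
s=pickle.load(open('pics/j1.pkl','rb')); d=np.load('pics/j1.npy'); im=cv2.imread('pics/j1.png'); P=cloud('wrist',d,s)
x,y,z=P[...,0],P[...,1],P[...,2]
near=np.hypot(x-.4446,y-.3)<.06
near&=d>0
m=near&(z>.095)&(z<.106); print('cap',m.sum(),np.median(z[m]),cv2.minEnclosingCircle(P[m][:,:2].astype(np.float32)))
m=near&(z>.045)&(z<.058);c=P[m]; print('body',m.sum(),np.median(z[m]),c.min(0),c.max(0)); r=cv2.minAreaRect(c[:,:2].astype(np.float32)); print(r)
c0=np.array(cv2.minEnclosingCircle(P[near&(z>.095)&(z<.106)][:,:2].astype(np.float32))[0])
q=c[:,:2]-c0; rr=np.hypot(*q.T); k=rr>.0375; a=np.degrees(np.arctan2(q[k,1],q[k,0])); print('pad far pts',k.sum(),rr.max(),np.median(a),a.min(),a.max())
v,u=np.nonzero(near&(z>.04)); print(u.min(),u.max(),v.min(),v.max(),proj('wrist',[*c0,.1],s))
v0,u0=max(v.min()-25,0),max(u.min()-25,0); cv2.imwrite('pics/j1c.png',cv2.resize(im[v0:v.max()+25,u0:u.max()+25],None,fx=4,fy=4,interpolation=cv2.INTER_CUBIC)); print(u0,v0)
E
```

```text
5.9 [0.48065108 0.34994839 0.28060145] [ 9.01347229e-01  2.98887396e-01  2.67793693e-02 -1.78848812e-04
 -1.29844305e+00 -1.57892726e+00] [ 0.46597048  0.22676326  0.19229521  0.00092983  0.03527088 -0.4621244 ]
cap 1569 0.10045290538972151 ((0.4444684088230133, 0.3034752607345581), 0.021934881806373596)
body 1815 0.05469285913570493 [0.4097 0.2651 0.0481] [0.4889 0.338  0.0577]
((0.4478246867656708, 0.3010437786579132), (0.06906791776418686, 0.07761602103710175), 54.90801239013672)
pad far pts 203 0.045854750989870165 -35.997321446056496 -62.6467469262368 -7.123452411905035
0 538 97 419 [[279.0438 130.7131]]
0 72
```

View pics/j1c.png

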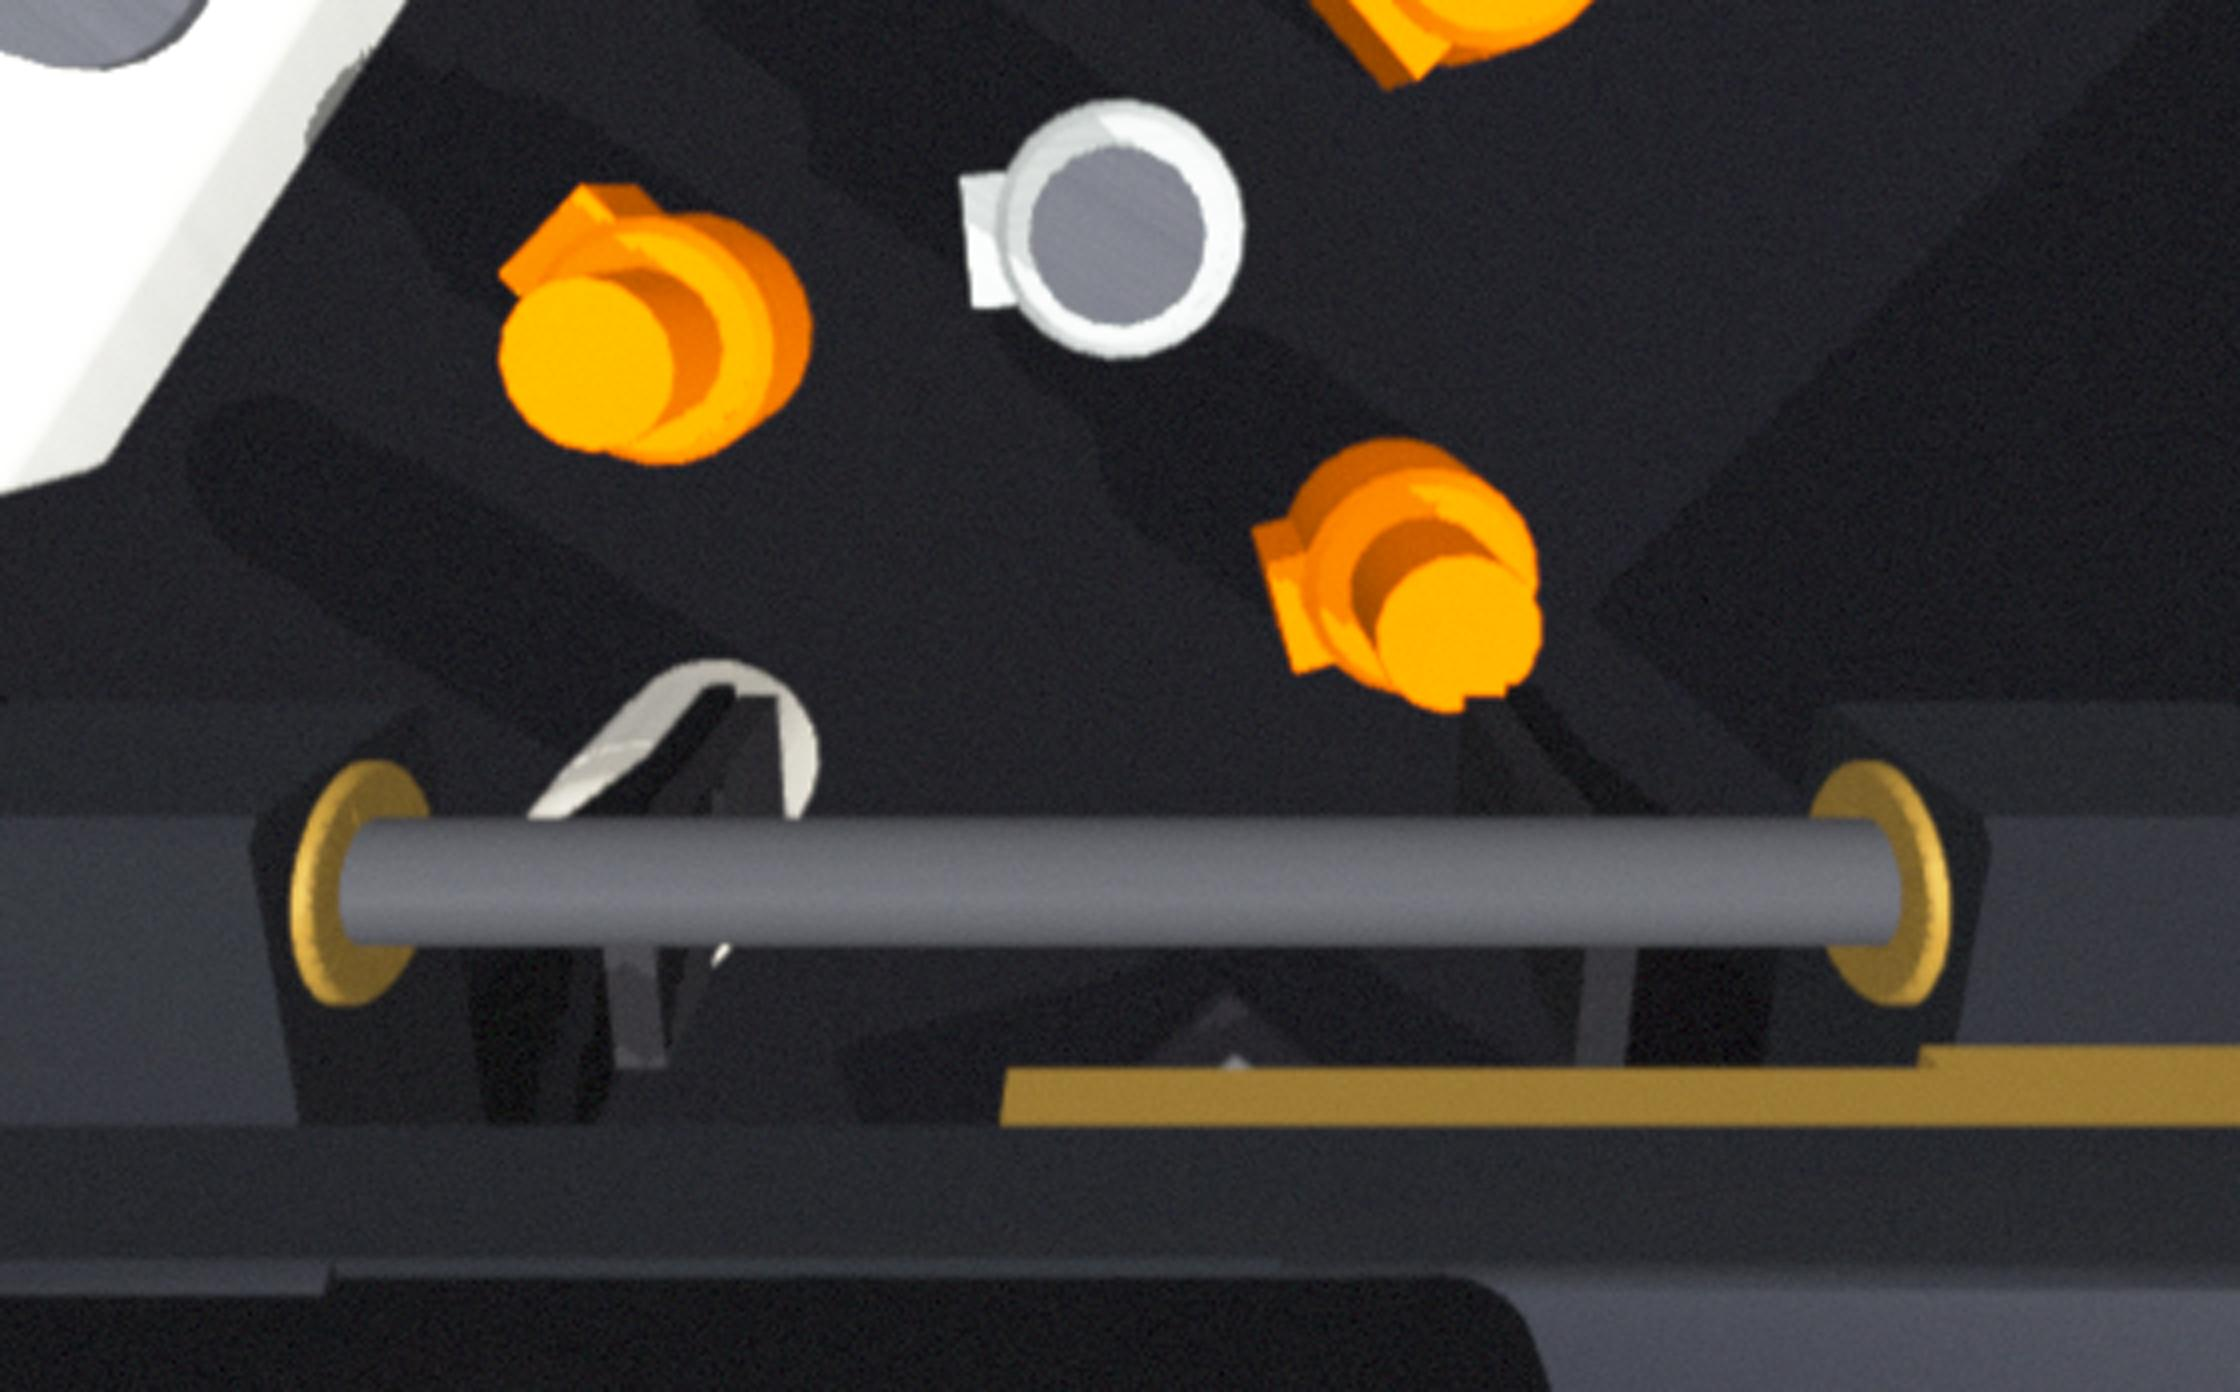

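The steel jar is at crop (1115,230), with its pad to the left at (985,240). The cap centre is (0.4445, 0.3035) with its top at 0.100 m, as it should be, and the pad yaw is about -35°, so it needs a turn of about +46.3°.

```bash
python3 - <<'E'
from h import *
plan([.4445,.3035,.15],145,n=8)
E
```

```text
at [0.4796 0.3537 0.2789] yaw 141.35 step mm 17.844303808383977 turn -0.06371391823036354 end [0.4444 0.3035 0.15  ]
[[8.7,-0.05,-0.76,1.61,np.float64(-0.008)],[8.7,-0.05,-0.77,1.61,np.float64(-0.008)],[8.7,-0.04,-0.76,1.61,np.float64(-0.008)],[8.7,-0.03,-0.77,1.62,np.float64(-0.008)],[8.7,-0.03,-0.77,1.61,np.float64(-0.008)],[8.7,-0.02,-0.76,1.61,np.float64(-0.008)],[8.7,-0.01,-0.77,1.61,np.float64(-0.008)],[8.7,-0.01,-0.77,1.61,np.float64(-0.008)]]
```

Call:
{"name": "jog_arm", "arguments": {
  "moves": [
    [[8.7,-0.05,-0.77,1.61,-0.008],[8.7,-0.04,-0.77,1.61,-0.008],[8.7,-0.04,-0.77,1.61,-0.008],[8.7,-0.03,-0.77,1.61,-0.008],[8.7,-0.03,-0.77,1.61,-0.008],[8.7,-0.02,-0.76,1.61,-0.008],[8.7,-0.01,-0.76,1.61,-0.008],[8.7,-0.01,-0.77,1.61,-0.008],[8.7,0,0,0,0],[8.7,0,0,0,0]]
  ]
}}

```text
t: 7.2
ee_pos: [0.4471, 0.2987, 0.1527]
ee_rot: [0.95, 2.993, 0.002]
contact_force: [0.4, 0.3, 0.1]
gripper_width: 0.087
```

```bash
python3 - <<'E'
from h import *
plan([.4445,.3035,.062],145,n=7)
E
```

```text
at [0.4471 0.2987 0.1527] yaw 144.78 step mm 12.978380032211795 turn -0.0039093956238540045 end [0.4445 0.3035 0.062 ]
[[8.7,0.07,0.03,1.3,np.float64(-0.001)],[8.7,0.07,0.04,1.29,np.float64(-0.0)],[8.7,0.07,0.03,1.3,np.float64(-0.001)],[8.7,0.07,0.03,1.29,np.float64(-0.0)],[8.7,0.07,0.03,1.3,np.float64(-0.001)],[8.7,0.07,0.04,1.29,np.float64(-0.0)],[8.7,0.07,0.03,1.3,np.float64(-0.001)]]
```

Call:
{"name": "jog_arm", "arguments": {
  "moves": [
    [[8.7,0.07,0.03,1.3,0],[8.7,0.07,0.03,1.3,0],[8.7,0.07,0.03,1.3,0],[8.7,0.07,0.04,1.3,0],[8.7,0.07,0.04,1.3,0],[8.7,0.07,0.04,1.3,0],[8.7,0.07,0.04,1.27,0],[8.7,0,0,0,0],[8.7,0,0,0,0],[4.0,0,0,0,0]]
  ],
  "squeeze": 35
}}

```text
t: 8.45
ee_pos: [0.4446, 0.3031, 0.0616]
ee_rot: [0.952, 2.993, 0.002]
contact_force: [-0.9, 0.6, -0.2]
gripper_width: 0.0828
```

Call:
{"name": "jog_arm", "arguments": {
  "moves": [
    [[0,0,0,0,0],[0,0,0,0,0],[0,0,0,0,0],[0,0,0,0,0],[0,0,0,0,0],[0,0,0,0,0],[0,0,0,-1.0,0],[0,0,0,-2.0,0],[0,0,0,-3.0,0],[0,0,0,-3.0,0]]
  ]
}}

```text
t: 9.7
ee_pos: [0.4436, 0.302, 0.1512]
ee_rot: [-0.953, -2.992, 0.003]
contact_force: [-0.0, -1.2, -5.3]
gripper_width: 0.0421
```

```bash
python3 - <<'E'
from h import *
print(ctrl.observe()['gripper_width'])
plan([.6042,.067,.19],-168.7,claw=0,n=10)
E
```

```text
0.04211798969969596
at [0.4436 0.302  0.1512] yaw 144.67 step mm 28.724158552619137 turn -0.8137952922824291 end [0.6042 0.067  0.19  ]
[[0,-2.67,-0.99,-0.39,np.float64(-0.081)],[0,-2.58,-1.2,-0.38,np.float64(-0.082)],[0,-2.47,-1.41,-0.39,np.float64(-0.081)],[0,-2.35,-1.6,-0.39,np.float64(-0.082)],[0,-2.21,-1.8,-0.38,np.float64(-0.081)],[0,-2.06,-1.96,-0.39,np.float64(-0.081)],[0,-1.9,-2.13,-0.39,np.float64(-0.082)],[0,-1.71,-2.27,-0.39,np.float64(-0.081)],[0,-1.52,-2.4,-0.38,np.float64(-0.081)],[0,-1.33,-2.52,-0.39,np.float64(-0.082)]]
```

Call:
{"name": "jog_arm", "arguments": {
  "moves": [
    [[0,0,0,-2.5,0],[0,0,0,-2.5,0],[0,-2.67,-0.99,0,-0.081],[0,-2.58,-1.2,0,-0.081],[0,-2.47,-1.41,0,-0.081],[0,-2.35,-1.6,0,-0.081],[0,-2.21,-1.8,0,-0.081],[0,-2.06,-1.96,0,-0.081],[0,-1.9,-2.13,0,-0.081],[0,-1.71,-2.27,0,-0.081]]
  ]
}}

```text
t: 10.95
ee_pos: [0.572, 0.1134, 0.2001]
ee_rot: [0.053, -3.138, 0.001]
contact_force: [0.8, 0.9, -5.6]
gripper_width: 0.0422
```

Call:
{"name": "jog_arm", "arguments": {
  "moves": [
    [[0,-1.52,-2.4,0,-0.081],[0,-1.33,-2.52,0,-0.081],[0,0,0,0,0],[0,0,0,0,0],[0,0,0,0,0],[0,0,0,0,0],[0,0,0,0,0],[0,0,0,0,0],[0,0,0,0,0],[0,0,0,0,0]]
  ]
}}

```text
t: 12.2
ee_pos: [0.6046, 0.0676, 0.201]
ee_rot: [0.304, -3.127, 0.0]
contact_force: [0.1, 0.1, -4.7]
gripper_width: 0.0422
```

```bash
python3 - <<'E'
from h import *
plan([.6042,.067,.175],-168.9,claw=0,n=4)
E
python3 look.py p1;  python3 - <<'E'
from h import *; import pickle
np.set_printoptions(precision=4,suppress=True)
s=pickle.load(open('pics/p1.pkl','rb')); d=np.load('pics/p1.npy'); P=cloud('wrist',d,s); im=cv2.imread('pics/p1.png')
M=R.from_rotvec(s['ee_rot']).as_matrix(); print(M)
q=(P-s['ee_pos'])@M
k=(np.hypot(q[...,0],q[...,1])<.06)&(q[...,2]>.0)&(q[...,2]<.02)&(d>0); c=q[k]; print('body top tool frame',k.sum(),np.median(c[:,2]),c.min(0),c.max(0))
e=c[:,:2]; rr=np.hypot(*e.T); a=np.degrees(np.arctan2(e[:,1],e[:,0]))[rr>.038]; print(len(a),np.median(a),a.min(),a.max(), rr.max())
x,y,z=P[...,0],P[...,1],P[...,2]
m=(abs(z-.06)<.004)&(im.min(-1)>120)&(d>0); print('case',cv2.minAreaRect(P[m][:,:2].astype(np.float32)))
cv2.imwrite('pics/p1c.png',im)
E
```

```text
at [0.6046 0.0676 0.201 ] yaw -168.88 step mm 6.50971314785638 turn 0.00026906569960587705 end [0.6042 0.0671 0.175 ]
[[0,0.01,-0.01,0.65,np.float64(0.0)],[0,0.02,-0.02,0.65,np.float64(0.0)],[0,0.01,-0.01,0.65,np.float64(0.0)],[0,0.01,-0.01,0.65,np.float64(0.0)]]
12.2 [0.60463325 0.06764425 0.20102728] [ 3.77181294e-01  3.71958786e-01 -6.73049284e-02 -7.36507572e-06
 -1.13159402e+00 -1.83177549e-01] [-0.00217771  0.00280637  0.00085136  0.00094373  0.00025526 -0.00104047]
[[-0.9812 -0.1928 -0.0001]
 [-0.1928  0.9812 -0.    ]
 [ 0.0001 -0.     -1.    ]]
body top tool frame 4965 0.006189103240600956 [-0.0439 -0.0349  0.    ] [0.034  0.0084 0.02  ]
601 -160.17909654685292 -179.98440722167368 179.99858047754765 0.04704075851289653
case ((0.6436522006988525, 0.022511109709739685), (0.2566252648830414, 0.2210075557231903), 11.12242317199707)
```

View pics/p1.png

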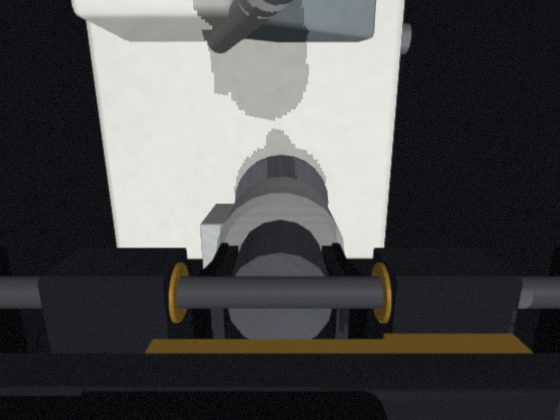

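```bash
python3 - <<'E'
from h import *; import pickle
from scipy.optimize import least_squares
s=pickle.load(open('pics/p1.pkl','rb')); d=np.load('pics/p1.npy'); P=cloud('wrist',d,s); im=cv2.imread('pics/p1.png')
x,y,z=P[...,0],P[...,1],P[...,2]
v,u=np.mgrid[:420,:560]
m=(abs(z-.068)<.004)&(im.max(-1)<135)&(d>0)&(u>225)&(u<340)&(v>150)&(v<215); c=P[m][:,:2]; print(m.sum(),np.median(z[m]))
# outer arc: leftmost/rightmost/top per row & col
a=[]
for r in range(150,215):
    k=np.nonzero(m[r])[0]
    if len(k)>5: a+= [P[r,k[0],:2],P[r,k[-1],:2]]
a=np.array(a); f=least_squares(lambda q:np.hypot(a[:,0]-q[0],a[:,1]-q[1])-.042,[.604,.067],loss='soft_l1',f_scale=.001); print(f.x,np.abs(f.fun).mean(),len(a))
f=least_squares(lambda q:np.hypot(a[:,0]-q[0],a[:,1]-q[1])-q[2],[.604,.067,.042],loss='soft_l1',f_scale=.001); print(f.x)
E
```

```text
1844 0.06845123437122694
[0.60411149 0.06913121] 0.0005145845097036452 90
[0.60445704 0.06727668 0.04071755]
```

The view shows the flange at (282,185) under the jar and the pad at (220,225) facing the rear. The flange fit gives (0.6043, 0.067–0.069), so I keep xy and go down.

Call:
{"name": "jog_arm", "arguments": {
  "moves": [
    [[0,0,0,1.0,0],[0,0,0,1.0,0],[0,0,0,1.0,0],[0,0,0,0.6,0],[0,0,0,0.3,0],[0,0,0,0.3,0],[0,0,0,0.3,0],[0,0,0,0.3,0],[0,0,0,0,0],[0,0,0,0,0]]
  ]
}}

```text
t: 13.5
ee_pos: [0.6048, 0.0677, 0.1532]
ee_rot: [-0.304, 3.126, 0.0]
contact_force: [0.1, -0.1, -5.6]
gripper_width: 0.0423
```

Call:
{"name": "jog_arm", "arguments": {
  "moves": [
    [[0,0,0,0.35,0],[0,0,0,0.35,0],[0,0,0,0.35,0],[0,0,0,0.35,0],[0,0,0,0.35,0],[0,0,0,0.25,0],[0,0,0,0.15,0],[0,0,0,0.1,0],[0,0,0,0,0],[0,0,0,0,0]]
  ]
}}

```text
t: 14.75
ee_pos: [0.6047, 0.0677, 0.1307]
ee_rot: [-0.304, 3.127, 0.0]
contact_force: [-0.6, -0.5, -5.3]
gripper_width: 0.0427
```

Call:
{"name": "jog_arm", "arguments": {
  "moves": [
    [[0,0,0,0.05,0],[0,0,0,0.05,0],[0,0,0,0.05,0],[0,0,0,0.05,0],[0,0,0,0,0],[0,0,0,0,0],[0,0,0,0,0],[0,0,0,0,0],[0,0,0,0,0],[0,0,0,0,0]]
  ]
}}

```text
t: 16.0
ee_pos: [0.6047, 0.0675, 0.1291]
ee_rot: [-0.304, 3.127, -0.0]
contact_force: [-3.4, -1.3, 3.7]
gripper_width: 0.0422
```

Contact force rose by 9 N at the expected height, so the jar is seated. Releasing and rising.

Call:
{"name": "jog_arm", "arguments": {
  "moves": [
    [[8.7,0,0,0,0],[8.7,0,0,0,0],[8.7,0,0,0,0],[8.7,0,0,0,0],[8.7,0,0,0,0],[8.7,0,0,-2.0,0],[8.7,0,0,-4.0,0],[8.7,0,0,-5.0,0],[8.7,0,0,-5.0,0],[8.7,0,0,-4.0,0]]
  ]
}}

```text
t: 17.25
ee_pos: [0.6048, 0.0676, 0.3311]
ee_rot: [-0.304, 3.124, 0.001]
contact_force: [0.6, 0.7, 0.6]
gripper_width: 0.0869
```

```bash
python3 - <<'E'
from h import *
np.set_printoptions(precision=4,suppress=True)
for n in ['top','scene']:
    im,d=ctrl.get_image(n); P=cloud(n,d); x,y,z=P[...,0],P[...,1],P[...,2]
    m=(np.hypot(x-.604,y-.067)<.06)&(d>0)&(z>.15)&(z<.18); c=P[m]; print(n,m.sum(),c.mean(0),np.percentile(z[m],[5,50,95])) if m.any() else print(n,0)
a=np.radians(11.3);X=np.array([np.cos(a),np.sin(a),0]);Y=np.array([-np.sin(a),np.cos(a),0]);O=np.array([.6596,-.0632,0])
print(O-.14*X-.1425*Y)
t=O+X*-.16+Y*-.1225; t[2]=.33; plan(t,101.3,n=10)
E
```

```text
top 3 [0.6253 0.0676 0.1727] [0.1686 0.1747 0.1755]
scene 186 [0.6087 0.0673 0.1668] [0.1543 0.1682 0.1721]
[ 0.5502 -0.2304  0.    ]
at [0.6068 0.0678 0.3348] yaw -168.87 step mm 29.359729891632657 turn 1.567866091819243 end [ 0.5267 -0.2146  0.33  ]
[[8.7,1.33,-2.62,0.03,np.float64(0.157)],[8.7,0.91,-2.79,0.03,np.float64(0.157)],[8.7,0.46,-2.9,0.04,np.float64(0.156)],[8.7,-0.0,-2.93,0.03,np.float64(0.157)],[8.7,-0.46,-2.9,0.03,np.float64(0.157)],[8.7,-0.91,-2.8,0.03,np.float64(0.157)],[8.7,-1.33,-2.61,0.03,np.float64(0.157)],[8.7,-1.72,-2.38,0.04,np.float64(0.156)],[8.7,-2.07,-2.08,0.03,np.float64(0.157)],[8.7,-2.37,-1.73,0.03,np.float64(0.157)]]
```

```bash
python3 - <<'E'
from h import *
a=np.radians(11.3);X=np.array([np.cos(a),np.sin(a),0]);Y=np.array([-np.sin(a),np.cos(a),0]);O=np.array([.6596,-.0632,0])
t=O+X*-.04+Y*-.11; t[2]=.335; plan(t,101.3,n=10)
E
```

```text
at [0.6068 0.0678 0.3348] yaw -168.87 step mm 24.91590677899544 turn 1.567866091819243 end [ 0.642  -0.1789  0.335 ]
[[8.7,0.13,-2.49,-0.0,np.float64(0.157)],[8.7,-0.26,-2.48,-0.01,np.float64(0.157)],[8.7,-0.64,-2.4,-0.0,np.float64(0.156)],[8.7,-1.01,-2.28,-0.01,np.float64(0.157)],[8.7,-1.36,-2.09,-0.0,np.float64(0.157)],[8.7,-1.66,-1.86,-0.0,np.float64(0.157)],[8.7,-1.93,-1.57,-0.01,np.float64(0.157)],[8.7,-2.16,-1.25,-0.0,np.float64(0.156)],[8.7,-2.32,-0.9,-0.01,np.float64(0.157)],[8.7,-2.44,-0.52,-0.0,np.float64(0.157)]]
```

Call:
{"name": "jog_arm", "arguments": {
  "moves": [
    [[8.7,0.13,-2.49,0,0.157],[8.7,-0.26,-2.48,0,0.157],[8.7,-0.64,-2.4,0,0.157],[8.7,-1.01,-2.28,0,0.157],[8.7,-1.36,-2.09,0,0.157],[8.7,-1.66,-1.86,0,0.157],[8.7,-1.93,-1.57,0,0.157],[8.7,-2.16,-1.25,0,0.157],[8.7,-2.32,-0.9,0,0.157],[8.7,-2.44,-0.52,0,0.155]]
  ]
}}

```text
t: 18.6
ee_pos: [0.6395, -0.1798, 0.3277]
ee_rot: [-1.998, -2.423, 0.001]
contact_force: [0.8, 0.3, 0.7]
gripper_width: 0.0871
```

```bash
python3 look.py l1; python3 - <<'E'
from h import *; import pickle
np.set_printoptions(precision=4,suppress=True)
s=pickle.load(open('pics/l1.pkl','rb')); d=np.load('pics/l1.npy'); im=cv2.imread('pics/l1.png'); P=cloud('wrist',d,s)
a=np.radians(11.3); X=np.array([np.cos(a),np.sin(a),0]);Y=np.array([-np.sin(a),np.cos(a),0]);O=np.array([.6596,-.0632,0])
Q=np.stack([(P-O)@X,(P-O)@Y,P[...,2]],-1); np.save('pics/l1Q.npy',Q)
ok=d>0
h=ok&(Q[...,2]>.183)&(Q[...,2]<.21)&(abs(Q[...,1]+.1425)<.03)&(abs(Q[...,0]+.095)<.03)
q=Q[h]; print('head',len(q),q.mean(0),q.min(0),q.max(0))
b=ok&(Q[...,2]>.23)&(Q[...,2]<.28)&(Q[...,0]<-.03)&(Q[...,0]>-.08); q=Q[b]; print('bar',len(q),q.min(0),q.max(0),np.percentile(q,[2,50,98],axis=0))
for lo in np.arange(.11,.19,.01):
    k=ok&(abs(Q[...,2]-lo-.005)<.005)&(abs(Q[...,1]+.1425)<.02)&(Q[...,0]<-.05);q=Q[k]
    if len(q): print(round(lo,3),len(q),q.mean(0),q.min(0),q.max(0))
E
```

```text
18.6 [ 0.63950005 -0.17980898  0.32772539] [-3.12888918e-02  4.10892298e-01  3.05794067e-01 -2.78873244e-04
 -1.46665220e+00 -1.34786596e+00] [-0.3087721   0.14706661  0.22591092  0.00097061 -0.07624093 -0.92131191]
head 1273 [-0.0957 -0.1424  0.1949] [-0.1122 -0.159   0.183 ] [-0.0766 -0.1263  0.2032]
bar 8686 [-0.0647 -0.2141  0.2301] [-0.0359  0.0151  0.2619] [[-0.0643 -0.2066  0.2492]
 [-0.0566 -0.1007  0.2581]
 [-0.0455  0.0066  0.2604]]
0.11 18 [-0.0517 -0.1403  0.1162] [-0.0544 -0.1487  0.1107] [-0.0501 -0.1363  0.1198]
0.12 4 [-0.0525 -0.1421  0.1216] [-0.053  -0.1447  0.1203] [-0.0515 -0.1402  0.1227]
0.14 62 [-0.0614 -0.1395  0.1465] [-0.0773 -0.1561  0.1407] [-0.0564 -0.1293  0.15  ]
0.15 99 [-0.0655 -0.1399  0.155 ] [-0.0765 -0.1561  0.1501] [-0.0595 -0.1292  0.1599]
0.16 104 [-0.0702 -0.14    0.1651] [-0.0855 -0.1539  0.1601] [-0.0651 -0.1292  0.1696]
0.17 110 [-0.075  -0.14    0.1749] [-0.0849 -0.1552  0.1701] [-0.0694 -0.1294  0.1798]
0.18 209 [-0.0984 -0.1419  0.187 ] [-0.1122 -0.1557  0.1801] [-0.0744 -0.1299  0.19  ]
```

View pics/l1.png

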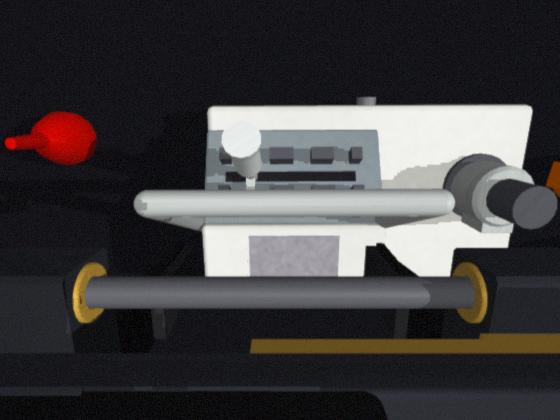

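```bash
python3 - <<'E'
import numpy as np,cv2
np.set_printoptions(precision=1,suppress=True,linewidth=200)
Q=np.load('pics/l1Q.npy');im=cv2.imread('pics/l1.png').max(-1)
for r in (150,156,176,188):
    l=im[r,205:385].astype(int); g=np.diff(cv2.GaussianBlur(l.astype(np.float32).reshape(1,-1),(3,1),0)[0]); k=[i for i in range(1,len(g)-1) if abs(g[i])>9 and abs(g[i])>=abs(g[i-1]) and abs(g[i])>abs(g[i+1])]
    print('row',r); print([(205+i+1,'+' if g[i]>0 else '-',*np.round(Q[r,205+i+1]*1000,1).tolist()) for i in k])
E
```

```text
row 150
[(207, '+', -78.0, -195.1, 85.4), (216, '+', -78.0, -184.5, 85.7), (219, '-', -79.7, -177.4, 106.2), (225, '+', -87.9, -155.9, 199.4), (257, '-', -87.4, -129.1, 196.0), (310, '-', -78.0, -74.9, 95.2), (350, '-', -78.2, -30.0, 100.2), (352, '+', -78.6, -28.9, 105.8), (362, '+', -76.8, -13.0, 86.0), (379, '+', -74.3, 14.3, 60.6)]
row 156
[(207, '+', -71.3, -195.0, 88.1), (219, '-', -73.4, -177.3, 108.8), (231, '+', -82.6, -151.4, 197.5), (237, '+', -83.1, -145.7, 202.1), (246, '-', -83.1, -138.1, 202.5), (250, '-', -82.7, -135.0, 199.0), (261, '-', -70.9, -131.6, 88.6), (310, '-', -71.3, -74.8, 96.0), (312, '+', -72.7, -73.8, 109.6), (349, '-', -70.7, -29.5, 94.0), (352, '+', -72.2, -29.0, 108.0), (363, '+', -70.3, -12.6, 91.0), (380, '+', -66.8, 16.4, 59.7)]
row 176
[(207, '+', -49.6, -193.9, 100.1), (226, '-', -49.6, -171.8, 101.1), (242, '+', -49.7, -153.2, 102.7), (245, '+', -51.4, -148.7, 112.9), (258, '-', -49.6, -134.8, 102.7), (356, '+', -48.9, -22.3, 103.1), (381, '+', -41.6, 19.1, 60.9)]
row 188
[(218, '-', -40.5, -177.3, 125.6), (231, '+', -36.9, -165.6, 108.4), (246, '+', -39.3, -147.2, 120.8), (255, '-', -37.1, -138.1, 110.1), (269, '-', -40.2, -121.6, 126.3), (294, '+', -35.9, -93.5, 105.6), (311, '-', -38.0, -75.0, 116.7), (351, '-', -37.5, -30.1, 116.0), (354, '+', -39.7, -29.1, 126.7), (365, '+', -35.7, -12.3, 107.7), (382, '+', -26.1, 21.4, 61.1)]
```

The view shows the lever head at (241,140), the bar along row 203, the tooth gaps, and the jar on the flange at (500,195). In the mill frame, the gaps put the end notch centre at y = -39.5 mm and the lever at -142.5 mm, so it must travel 103 mm. The jog cannot tilt the tool. With it upright, the fingertips can hold the 34 mm head while the gripper body passes just above the bar (top 0.260 m).

```bash
cat >> h.py <<'E'
_a=np.radians(11.3);X=np.array([np.cos(_a),np.sin(_a),0]);Y=np.array([-np.sin(_a),np.cos(_a),0]);O=np.array([.6596,-.0632,0])
def mill(x,y,z): return O+X*x+Y*y+np.array([0,0,z])
def inmill(p): d=np.array(p)-O; return np.round([d@X*1000,d@Y*1000,d[2]*1000],1)
E
python3 - <<'E'
from h import *
plan(mill(-.099,-.1425,.215),101.3,n=8)
E
```

```text
at [ 0.6396 -0.1824  0.3273] yaw 100.63 step mm 16.11555396784998 turn -0.011725514874116761 end [ 0.5904 -0.2223  0.215 ]
[[8.7,-0.38,-0.69,1.41,np.float64(-0.001)],[8.7,-0.37,-0.7,1.4,np.float64(-0.002)],[8.7,-0.38,-0.69,1.41,np.float64(-0.001)],[8.7,-0.37,-0.7,1.4,np.float64(-0.002)],[8.7,-0.37,-0.69,1.41,np.float64(-0.001)],[8.7,-0.37,-0.7,1.4,np.float64(-0.002)],[8.7,-0.37,-0.69,1.41,np.float64(-0.001)],[8.7,-0.37,-0.7,1.4,np.float64(-0.002)]]
```

Call:
{"name": "jog_arm", "arguments": {
  "moves": [
    [[8.7,-0.75,-1.4,0,-0.003],[8.7,-0.75,-1.4,0,-0.003],[8.7,-0.75,-1.4,0,-0.003],[8.7,-0.73,-1.35,0,-0.003],[8.7,0,0,2.8,0],[8.7,0,0,2.8,0],[8.7,0,0,2.8,0],[8.7,0,0,2.8,0],[8.7,0,0,0,0],[8.7,0,0,0,0]]
  ]
}}

```text
t: 19.9
ee_pos: [0.5917, -0.2198, 0.2181]
ee_rot: [1.976, 2.439, 0.001]
contact_force: [-0.3, -0.8, 0.0]
gripper_width: 0.087
```

```bash
python3 - <<'E'
from h import *
print(inmill(ctrl.observe()['ee_pos']))
plan(mill(-.099,-.1425,.1885),101.3,n=6)
E
```

```text
[ -97.3 -140.3  218.1]
at [ 0.5917 -0.2198  0.2181] yaw 101.99 step mm 4.959887091221777 turn 0.011994241836203635 end [ 0.5904 -0.2224  0.1885]
[[8.7,-0.04,-0.03,0.49,np.float64(0.002)],[8.7,-0.03,-0.03,0.5,np.float64(0.002)],[8.7,-0.04,-0.03,0.49,np.float64(0.002)],[8.7,-0.04,-0.03,0.5,np.float64(0.002)],[8.7,-0.03,-0.03,0.49,np.float64(0.002)],[8.7,-0.04,-0.03,0.49,np.float64(0.002)]]
```

Call:
{"name": "jog_arm", "arguments": {
  "moves": [
    [[8.7,-0.04,-0.03,0.5,0.002],[8.7,-0.04,-0.03,0.5,0.002],[8.7,-0.04,-0.03,0.5,0.002],[8.7,-0.04,-0.03,0.5,0.002],[8.7,-0.03,-0.03,0.5,0.002],[8.7,-0.03,-0.03,0.4,0.002],[8.7,0,0,0,0],[4.5,0,0,0,0],[4.5,0,0,0,0],[4.5,0,0,0,0]]
  ]
}}

```text
t: 21.15
ee_pos: [0.5899, -0.2219, 0.1877]
ee_rot: [1.992, 2.429, 0.0]
contact_force: [1.1, 0.1, 0.6]
gripper_width: 0.0649
```

```bash
python3 look.py l2; python3 - <<'E'
from h import *
print(inmill(ctrl.observe()['ee_pos']),ctrl.observe()['contact_force'])
E
```

```text
21.15 [ 0.58991454 -0.22190619  0.18774405] [-1.03449065e-01  4.18084435e-01 -2.97342255e-02  9.20370567e-06
 -1.12261240e+00 -1.27059045e+00] [ 0.00161829  0.0024309  -0.00094453  0.0001188   0.00234388  0.0006411 ]
[ -99.5 -142.   187.7] [-0.6997365   0.19183861  0.58697721]
```

View pics/l2.png

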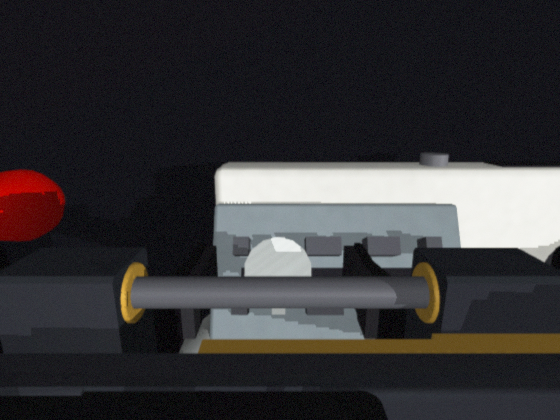

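The head at (278,260) is centred between the fingers, and there is no bar contact. Closing and lifting along the lean.

Call:
{"name": "jog_arm", "arguments": {
  "moves": [
    [[0,0,0,0,0],[0,0,0,0,0],[0,0,0,0,0],[0,0,0,0,0],[0,0,0,0,0],[0,0,0,0,0],[0,0,-0.11,-0.22,0],[0,0,-0.12,-0.23,0],[0,0,0,0,0],[0,0,0,0,0]]
  ],
  "squeeze": 45
}}

```text
t: 22.45
ee_pos: [0.5876, -0.2222, 0.1919]
ee_rot: [-1.992, -2.429, -0.0]
contact_force: [1.8, -0.2, -3.0]
gripper_width: 0.0319
```

Call:
{"name": "jog_arm", "arguments": {
  "moves": [
    [[0,0,-0.23,-0.45,0],[0,0,-0.23,-0.45,0],[0,0,-0.23,-0.45,0],[0,0,-0.23,-0.45,0],[0,0,-0.05,-0.09,0],[0,0,0,0,0],[0,0,0,0,0],[0,0,0,0,0],[0,0,0,0,0],[0,0,0,0,0]]
  ]
}}

```text
t: 23.7
ee_pos: [0.578, -0.2242, 0.2109]
ee_rot: [-1.992, -2.429, 0.0]
contact_force: [1.9, -0.1, -4.3]
gripper_width: 0.0316
```

```bash
cat > head.py <<'E'
from h import *
s=ctrl.observe(); print(inmill(s['ee_pos']),s['contact_force'].round(1),s['gripper_width'],s['t'])
for n in ('wrist','scene'):
    im,d=ctrl.get_image(n); P=cloud(n,d,s); Q=np.stack([(P-O)@X,(P-O)@Y,P[...,2]],-1)
    p=s['ee_pos']; m=inmill(p)/1000
    k=(d>0)&(abs(Q[...,1]-m[1])<.03)&(Q[...,0]>-.14)&(Q[...,0]<-.075)&(Q[...,2]>.17)&(Q[...,2]<.245)&(im.min(-1)>105)
    q=Q[k]*1000; print(n,k.sum(),q.mean(0).round(1),np.percentile(q,[2,98],axis=0).round(1)) if k.any() else print(n,0)
E
python3 head.py
```

```text
[-111.5 -141.9  210.9] [ 1.9 -0.1 -4.3] 0.03158752753683057 23.7
wrist 2037 [-114.6 -141.8  215.6] [[-123.2 -156.5  211. ]
 [-107.6 -127.   219.5]]
scene 108 [ -96.1 -141.2  209.3] [[-119.8 -155.1  172.3]
 [ -75.5 -128.3  227.1]]
```

Call:
{"name": "jog_arm", "arguments": {
  "moves": [
    [[0,1.2,0,0,0],[0,1.3,0,0,0],[0,1.3,0,0,0],[0,1.3,0,0,0],[0,1.3,0,0,0],[0,1.3,0,0,0],[0,1.3,0,0,0],[0,1.3,0,0,0],[0,0,0,0,0],[0,0,0,0,0]]
  ]
}}

```text
t: 25.05
ee_pos: [0.5579, -0.1229, 0.211]
ee_rot: [-1.992, -2.429, -0.0]
contact_force: [2.3, 1.5, -3.7]
gripper_width: 0.0321
```

```bash
python3 head.py
```

```text
[-111.5  -38.6  211. ] [ 2.3  1.5 -3.7] 0.03214307154685781 25.05
wrist 2065 [-114.6  -38.1  215.9] [[-123.   -53.2  211.1]
 [-107.4  -23.1  219.9]]
scene 110 [-96.8 -37.7 209.7] [[-119.7  -52.3  174.8]
 [ -75.5  -25.1  226.7]]
```

Call:
{"name": "jog_arm", "arguments": {
  "moves": [
    [[0,-0.05,0.2,0.39,0],[0,0,0.2,0.39,0],[0,0,0.2,0.39,0],[0,0,0.2,0.39,0],[0,0,0.2,0.38,0],[0,0,0.2,0.36,0],[0,0,0,0,0],[0,0,0,0,0],[0,0,0,0,0],[0,0,0,0,0]]
  ]
}}

```text
t: 26.4
ee_pos: [0.5697, -0.1214, 0.1879]
ee_rot: [1.993, 2.429, -0.0]
contact_force: [2.1, -0.1, -4.7]
gripper_width: 0.0319
```

```bash
python3 head.py
```

```text
[-99.5 -39.5 187.9] [ 2.1 -0.1 -4.7] 0.03190007370800264 26.4
wrist 2080 [-102.7  -39.2  192.8] [[-111.2  -54.1  188. ]
 [ -95.5  -24.2  196.7]]
scene 41 [-88.5 -39.2 184.5] [[-111.2  -50.4  173. ]
 [ -75.2  -27.8  194.4]]
```

Call:
{"name": "jog_arm", "arguments": {
  "moves": [
    [[7.5,0,0,0,0],[7.5,0,0,0,0],[7.5,0,0,0,0],[7.5,0,0,0,0],[7.5,0,0,0,0],[7.5,0,0,-1.5,0],[7.5,0,0,-3.0,0],[7.5,0,0,-4.0,0],[7.5,0,0,-4.0,0],[7.5,0,0,0,0]]
  ]
}}

```text
t: 27.75
ee_pos: [0.5715, -0.1217, 0.3184]
ee_rot: [1.987, 2.423, 0.009]
contact_force: [0.1, -0.5, -0.3]
gripper_width: 0.0751
```

```bash
python3 - <<'E'
from h import *
print(ctrl.observe()['t'])
plan(mill(-.02,-.08,.36),101.3,n=6)
E
```

```text
27.75
at [ 0.5715 -0.1217  0.3184] yaw 101.29 step mm 16.14418835424957 turn -0.0001794136138398245 end [ 0.6557 -0.1456  0.36  ]
[[8.7,-0.67,1.3,-0.68,np.float64(-0.0)],[8.7,-0.66,1.31,-0.68,np.float64(-0.0)],[8.7,-0.67,1.3,-0.68,np.float64(-0.0)],[8.7,-0.66,1.31,-0.68,np.float64(-0.0)],[8.7,-0.67,1.3,-0.68,np.float64(-0.0)],[8.7,-0.67,1.31,-0.68,np.float64(-0.0)]]
```

Call:
{"name": "jog_arm", "arguments": {
  "moves": [
    [[7.5,-0.67,1.3,-0.68,0],[7.5,-0.67,1.3,-0.68,0],[7.5,-0.67,1.3,-0.68,0],[7.5,-0.67,1.3,-0.68,0],[7.5,-0.67,1.3,-0.68,0],[7.5,-0.67,1.3,-0.68,0],[7.5,0,0,0,0],[7.5,0,0,0,0],[7.5,0,0,0,0],[7.5,0,0,0,0]]
  ]
}}

```text
t: 29.0
ee_pos: [0.6537, -0.1454, 0.3539]
ee_rot: [1.992, 2.429, 0.0]
contact_force: [0.0, 0.0, 0.1]
gripper_width: 0.0745
```

```bash
python3 look.py f1; python3 - <<'E'
from h import *; import pickle
np.set_printoptions(precision=4,suppress=True)
s=pickle.load(open('pics/f1.pkl','rb')); d=np.load('pics/f1.npy'); P=cloud('wrist',d,s); Q=np.stack([(P-O)@X,(P-O)@Y,P[...,2]],-1)
h=(d>0)&(Q[...,2]>.183)&(Q[...,2]<.235)&(abs(Q[...,1]+.04)<.03)&(Q[...,0]<-.07)&(Q[...,0]>-.13)
q=Q[h]; print('head',len(q),q.mean(0),q.min(0),q.max(0))
k=(d>0)&(np.hypot(P[...,0]-.6045,P[...,1]-.067)<.03)&(P[...,2]>.155)&(P[...,2]<.18); q=P[k]; print('cap',len(q),np.median(q[:,2]),cv2.minEnclosingCircle(q[:,:2].astype(np.float32)))
k=(d>0)&(np.hypot(P[...,0]-.6045,P[...,1]-.067)<.06)&(P[...,2]>.115)&(P[...,2]<.13); q=P[k]; print('body',len(q),np.median(q[:,2]))
for o,p in [('bottle',0),('bulb',0),('calculator',0)]:
    r=ctrl.get_image('scene') if o=='bottle' else 0
    r=ctrl.recognise(o,'scene'); print(o,r[0]['centre'] if r else None)
print(ctrl.observe()['t'])
E
```

```text
29.0 [ 0.65373707 -0.14541332  0.35394608] [ 2.20453040e-02  4.17181828e-01  3.77728622e-01 -3.70632808e-05
 -1.53130421e+00 -1.39590843e+00] [-3.00090853e-05  2.10306781e-03  4.92445720e-03  2.13828296e-04
 -1.03450716e-04 -7.11042671e-06]
head 1149 [-0.095  -0.0399  0.1948] [-0.1122 -0.0562  0.1831] [-0.0761 -0.0231  0.2042]
cap 1626 0.1684113895619468 ((0.60502690076828, 0.0672692358493805), 0.022342270240187645)
body 1633 0.12271901814856007
bottle [0.6804, 0.3456, 0.1104]
bulb [0.6593, -0.4564, 0.0644]
calculator [0.3889, -0.5248, 0.0149]
29.25
```

View pics/f1.png

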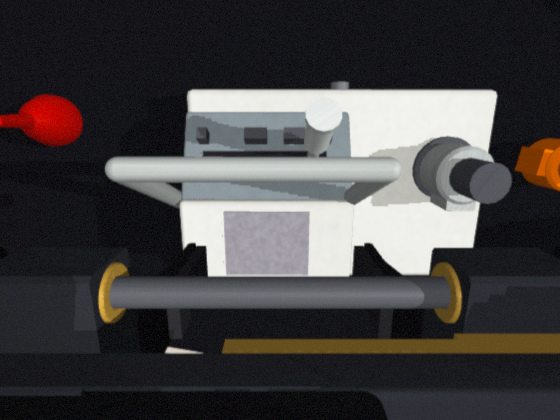

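The picture shows the lever head at (323,115) at the spindle end of the gate. Its height profile matches the parked one (183–204 mm), so it is fully down. The jar stands flush at (480,180), with its cap top at 0.168 m. Handing in.

```bash
python3 -c "
from bench import ctrl
print(ctrl.finish_job())"
```

```text
the job is handed in; nothing more can be done
None
```

The mill is ready to grind: the jar is on the spindle and the lever is down in the end notch. I handed the job in at about 29 s of the 67 s.

**Jar:** I turned the steel jar about 46° so its pad faces the spindle's flat, set it over the spindle, felt it land on the flange, and let go. The last check puts the cap top at 0.168 m, which is flush. The jar's axis is within about 1 mm of the seat.

**Lever:** I lifted it about 25 mm and carried it about 103 mm past the middle notch. I then let it down and released it. Its head now stands at the middle of the end notch, and its height profile is the same as when it was parked, so it is fully down.

**Tool not tilted:** The jog has no tilt, so I gripped the lever's head with the tool upright instead of tilted 20 to 30 degrees. The gripper body passed just above the guard bar, and no force showed from touching it.

**Other objects:** The white bottle and rubber bulb read within about 5 mm of their starting positions. The calculator reads about 9 mm off, but nothing of the arm came near it, so I put that down to the network's scatter.

**Disagreement:** The flange fits differed by up to 2 mm in y. The jar still went on without resistance.

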